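Gauge the stake caps and sort them

ROBOT

A 6-joint arm with a two-finger parallel gripper is mounted at the origin on the work surface. World frame = base frame: x ahead of the robot, y to its left, z up, the work surface at z = 0. Lengths are in m, angles in degrees, forces in N, time in s.
With the tool pointing down it reaches from about 0.3 to 0.775 m from the base axis. Payload 14.6 kg.
Tool frame: the origin (TCP) lies midway between the tips of the shut fingers; the grasp point (between the pads) lies arm.grasp_offset behind it (arm.grasp_offset is the distance from the TCP to the grasp point, in m); z points along the fingers, y is the line along which they close (so a half turn about z gives the same grasp; the last joint's range is limited). The gripper opens to 85 mm and grips with 20 to 120 N. Pads are 22 mm wide; open, the fingers measure 114 mm over their backs; the gripper's body (76 mm by 85 mm) begins 54 mm behind the grasp point. The pads swing forward as they close: fully open they stand 13 mm farther back than shut.
Start: joints at [-72.972, 17.183, 87.147, -0, 75.671, -3.816], TCP at [0.196, -0.514, 0.231] pointing down, gripper open.
Joint ranges: [-173.82, 173.82], [-45.26, 126.66], [13.44, 144.39], [-59.66, 239.66], [0, 175.72], [-146.38, 146.38]. Speed limits (degrees/s): [127.2, 127.2, 147.25, 180, 180, 180].

INTERFACE

Orientations are given as [roll, pitch, yaw] about the fixed x, y, z axes, in that order (R = Rz(yaw) Ry(pitch) Rx(roll)).
In Python, from workcell import arm gives the robot as it stands.
- The arm moves only by the tool jog_arm, never from a script. Its argument "deltas" is a list of rows, each a list of 6 numbers: the shift along the tool's x, y, z in mm, then the turn, a rotation vector about the tool's x, y, z in rad. A call has 1 to 20 rows; each row is the pose to reach, as a shift and turn from the pose commanded when the call began, along the tool's axes at that moment; what a row does not reach only later rows make up. A row lasts 1/10 s, in which the tool goes at most 50 mm and 8.59 degrees, less where a joint would pass 70% of its speed; a pose out of reach is approached as far as the arm can. A call with a gripper value outside its range is refused whole. "fingers" is the opening, from -1 (shut) to 1 (fully open), set as the call begins (left out, the last holds). The fingers move at their own pace and stop on an object; "squeeze" is the grip in N (left out, the last holds). Time passes only in rows, so rows that repeat a pose let the fingers close. It gives the time, the measured TCP pose, the force, the opening and the grip force at its end, in the units of the state.
- arm.read_state(): the state, without advancing time (a new reading comes with each control period).
- arm.camera(name): name is "scene" or "top"; returns the picture (400x640x3 uint8, red, green, blue); there is no depth.
- arm.calibration(name): a dict with "fov_y" (degrees; the focal length in pixels is half the picture's height over the tangent of half this angle, whatever the lens; pixels are square), "cx", "cy" (the principal point, pixels), "D" ([k1, k2, p1, p2, k3] as OpenCV has them; the pictures are not rectified), "pose" (4x4, takes a point from camera to world coordinates). Camera axes: x right, y down, z forward; pixel columns grow to the right and rows downward; lengths in m; the calibration is good to about 2 mm. A picture is of the moment at which its call begins. calibration takes no time and is no camera call.
- arm.close_job(): hands the job in; it is judged then, once.
The state is a dict: "t": time; "q": joint angles; "dq": joint speeds; "effort": joint torques, N m; "position": TCP position; "orientation": TCP orientation; "force": force on the tool from outside, world axes, zero at the start; "wrist_torque": the same for the moment, N m; "grip_width": opening from 0.0 (shut) to 1.0 (fully open); "grip_force": force on a finger pad.
Only numpy, scipy, OpenCV 4.12 (cv2) and the standard library are available. Lean on these libraries where they do the work, as an engineer would, in place of code of your own. Each camera call takes 0.05 s, during which the arm holds its last target. There are 200 camera calls.

TASK

Try the two brass caps from the green mat on the gauge pin, one at a time: slide the cap straight down over the pin and press until it either pushes the orange spring collar all the way down or stops hard partway, without ramming it. Stand each cap that goes all the way down upright in the dark wooden tray and each one that stops short upright in the terracotta saucer, putting the first away before trying the second. Leave the two caps on the blue mat and everything else on the bench where they are.

Things in the scene. Friction and masses are not known exactly. Their poses are not given: they have to be found in the camera images.
- cap_1: One of four brass caps, alike outside: round, 30 mm across, 54 mm tall, closed on top, standing mouth down; 120 g. Mouth bore 23 mm; a sound bore is 47 mm deep, a faulty one narrows out of sight 22 mm above the mouth. Which are faulty, and how many, only the gauge tells. Two start on the green mat, two on the blue. Origin: centre of the mouth, z towards the closed top.
- cap_2: One of four brass caps, alike outside: round, 30 mm across, 54 mm tall, closed on top, standing mouth down; 120 g. Mouth bore 23 mm; a sound bore is 47 mm deep, a faulty one narrows out of sight 22 mm above the mouth. Which are faulty, and how many, only the gauge tells. Two start on the green mat, two on the blue. Origin: centre of the mouth, z towards the closed top.
- cap_3: One of four brass caps, alike outside: round, 30 mm across, 54 mm tall, closed on top, standing mouth down; 120 g. Mouth bore 23 mm; a sound bore is 47 mm deep, a faulty one narrows out of sight 22 mm above the mouth. Which are faulty, and how many, only the gauge tells. Two start on the green mat, two on the blue. Origin: centre of the mouth, z towards the closed top.
- cap_4: One of four brass caps, alike outside: round, 30 mm across, 54 mm tall, closed on top, standing mouth down; 120 g. Mouth bore 23 mm; a sound bore is 47 mm deep, a faulty one narrows out of sight 22 mm above the mouth. Which are faulty, and how many, only the gauge tells. Two start on the green mat, two on the blue. Origin: centre of the mouth, z towards the closed top.
- gauge: Fixed gauge: dark steel base 90 x 90 x 20 mm with an upright 20 mm steel pin, its top 72 mm above the bench; the last 8 mm taper to 12 mm; the pin yields 1 mm per 8 N. Origin: centre of the underside, pin along z. A sound cap goes on until its mouth is 28 mm above the bench; a faulty one stops with it at 50 mm.
- pin_tip (a point): Centre of the top of the gauge pin, 72 mm above the bench.
- collar (a joint): Orange sprung collar round the foot of the pin, 38 mm in diameter, 8 mm high; 0 = up (its top 43 mm above the bench), 0.015 m = pressed fully down (top at 28 mm). The spring pushes back with 3 N at the top and 7.5 N fully down.
- test_mat: Green mat 120 x 160 x 4 mm, flat on the bench; the two caps to try stand on it, 80 mm apart along its y. Origin: centre of the underside.
- keep_mat: Blue mat 80 x 160 x 4 mm near the back of the bench; its two caps are to be left alone. Origin: centre of the underside.
- tray: Dark wooden square tray, fixed, 140 x 140 mm outside, 6 mm walls, 18 mm high, for caps that go all the way down. Origin: centre of the underside.
- tray_in (a point): Centre of the tray's inner floor, 5 mm above the bench; inside 128 x 128 mm.
- saucer: Round terracotta saucer, fixed, 148 mm across the rim, 16 mm high, for caps that stop short. Origin: centre of the underside.
- saucer_in (a point): Centre of the saucer's flat inner floor, 6 mm above the bench; the floor is about 120 mm across.
- cloche: Round glass cloche, 150 mm across, 205 mm tall. Bystander. Origin: centre of the underside.
- pot: Empty terracotta pot, 134 mm across the rim, 107 mm tall. Bystander. Origin: centre of the underside.
- dispenser: White plastic push dispenser for plant ties, 75 x 100 x 83 mm. Bystander. Origin: centre of the underside.
- rake: Black steel bonsai rake, 290 mm long, lying flat along its x. Bystander. Origin: underside of the handle's middle.
- scoop: Grey silicone scoop, 205 mm long along its x, 32 mm high. Bystander. Origin: underside, where blade and handle meet.
Mind the look-alikes: they are no part of the job. Leave any purple or turquoise look-alike of the cap_4 alone. What is shaped like the cap_2 but white is not meant.

How it is judged:
By the outcome, as a careful person would: the job done as asked, in the order asked, and still so for the second after the job is handed in, with the robot touching nothing.
It also fails if it takes over 64 s, if anything falls off the work surface, if the arm or the gripper's body presses on something with over 40 N, if the wrist force passes 120 N, or if a joint passes its speed limit or range.

## Working session

There is one attempt and no reset: what is moved stays moved. The work goes in short steps, Python scripts to look and compute and a tool call to move; the robot and the scene stay as the last step left them, time stands still between calls to the robot, and variables do not carry over. Pictures are saved under pics/ and viewed, at most 10 in all, crops included, and the job is handed in when it is done.

Besides the shell and the picture viewer there is one more tool, called after ">>>" by a JSON object that holds its "fn" and its "kwargs", one argument or row to a line. jog_arm: Moves the arm, as the interface text tells. Its arguments: {"type":"object","properties":{"deltas":{"type":"array","items":{"type":"array","items":{"type":"number"}}},"fingers":{"type":"number"},"squeeze":{"type":"number"}},"required":["deltas"]}

```bash
mkdir -p pics; ls
python3 - <<'E'
from workcell import arm
import cv2,numpy as np
print(arm.grasp_offset)
s=arm.read_state();print(s)
for n in("scene","top"):
    p=arm.camera(n);cv2.imwrite(f"pics/{n}0.png",p[...,::-1]);c=arm.calibration(n)
    print(n,c["fov_y"],c["cx"],c["cy"],c["D"],np.round(c["pose"],4).tolist())
E
```

```text
pics
0.0187
{'t': 0.0, 'q': array([-7.29721611e+01,  1.72151406e+01,  8.71821681e+01, -6.35913475e-04,
        7.56700504e+01, -3.81654841e+00]), 'dq': array([-0.00664879, -0.01864645, -0.02572056,  0.04793601, -0.01509235,
        0.12401269]), 'effort': array([-3.55676593e-04, -5.43497837e+01, -3.61788905e+01, -1.16000069e-04,
        4.04071863e-03, -1.43899604e-05]), 'position': array([ 0.19562408, -0.51377187,  0.23071219]), 'orientation': array([-1.79932749e+02, -3.86898287e-03,  2.08445428e+01]), 'force': array([ 0.03552926, -0.15984017,  0.63846098]), 'wrist_torque': array([0.00643107, 0.03330907, 0.08332009]), 'grip_force': 0.0, 'grip_width': 1.0000785267271426}
scene 55.561039302670906 319.8953095310567 193.6772329434362 [-0.00062594  0.          0.          0.          0.        ] [[0.3144, 0.7383, -0.5968, 1.2709], [0.9493, -0.2508, 0.1898, -0.2117], [-0.0096, -0.6261, -0.7796, 0.9644], [0.0, 0.0, 0.0, 1.0]]
top 57.00857924546039 320.24187289459115 204.28362534648343 [-0.01446079  0.          0.          0.          0.        ] [[-0.008, -0.9909, 0.1343, 0.4099], [-1.0, 0.0087, 0.0042, -0.0055], [-0.0053, -0.1342, -0.9909, 1.254], [0.0, 0.0, 0.0, 1.0]]
```

View pics/scene0.png

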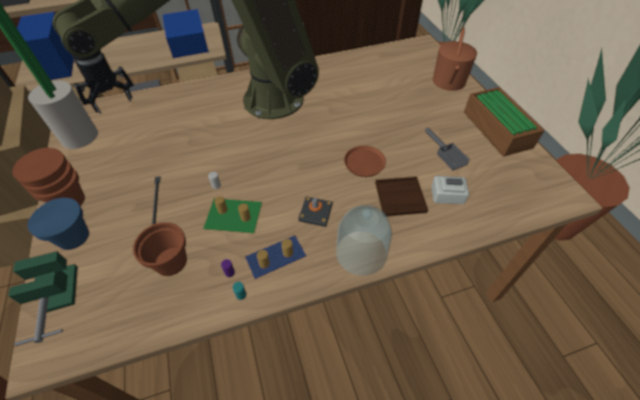

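View pics/top0.png

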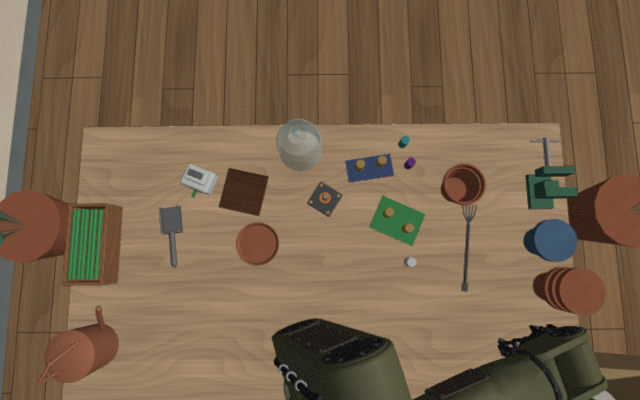

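The scene picture shows the green-mat caps at (221,205) and (244,212), and the blue-mat caps at (263,258) and (287,247). The look-alikes are white (214,180), purple (228,268) and turquoise (239,290). The gauge is at (316,208), the tray at (401,196) and the saucer at (365,160).

The top picture shows the green-mat caps at (390,213) and (409,228), and the gauge at (325,198). The two brass caps on the green mat are the ones to try. I'll confirm that in a crop.

```bash
cat > h.py <<'E'
import cv2,numpy as np
from workcell import arm
def ray(n,px):
    c=arm.calibration(n);f=200/np.tan(np.radians(c["fov_y"]/2))
    K=np.array([[f,0,c["cx"]],[0,f,c["cy"]],[0,0,1.]])
    u=cv2.undistortPoints(np.array([[px]],float),K,np.array(c["D"],float))[0,0]
    P=np.array(c["pose"]);return P[:3,3],P[:3,:3]@np.r_[u,1]
def plane(n,px,z):
    o,d=ray(n,px);return o+d*(z-o[2])/d[2]
def tri(pa,pb):  # scene px, top px -> point, gap
    (o1,d1),(o2,d2)=ray("scene",pa),ray("top",pb)
    t=np.linalg.lstsq(np.c_[d1,-d2],o2-o1,rcond=None)[0]
    a,b=o1+t[0]*d1,o2+t[1]*d2
    return (a+b)/2,np.linalg.norm(a-b)
def proj(n,p):
    c=arm.calibration(n);f=200/np.tan(np.radians(c["fov_y"]/2));P=np.array(c["pose"])
    q=P[:3,:3].T@(np.array(p)-P[:3,3]);return np.array([c["cx"],c["cy"]])+f*q[:2]/q[2]
def blobs(img,lo,hi,roi,amin=12):
    x0,y0,x1,y1=roi;s=cv2.cvtColor(img[y0:y1,x0:x1],cv2.COLOR_RGB2HSV)
    m=cv2.inRange(s,np.array(lo),np.array(hi))
    n,l,st,ce=cv2.connectedComponentsWithStats(m)
    return [(np.round(ce[i]+[x0,y0],2).tolist(),st[i].tolist()) for i in range(1,n) if st[i,4]>=amin]
E
python3 - <<'E'
import cv2,numpy as np
S=cv2.imread("pics/scene0.png");T=cv2.imread("pics/top0.png")
a=cv2.resize(S[165:305,190:340],None,fx=2.6*1.0,fy=2.6,interpolation=cv2.INTER_CUBIC)
b=cv2.resize(T[145:285,300:450],None,fx=2.6,fy=2.6,interpolation=cv2.INTER_CUBIC)
cv2.imwrite("pics/crop0.png",np.hstack([a,b]))
H=lambda I,x,y:cv2.cvtColor(I,cv2.COLOR_BGR2HSV)[y,x].tolist()
print("S cap",[H(S,x,y) for x,y in((221,201),(221,205),(221,210),(244,208),(244,213),(244,218))])
print("S mat",H(S,232,220),"collar",H(S,312,208),H(S,318,210),"tray",H(S,400,196),"sauc",H(S,365,160),"base",H(S,305,215))
print("T cap",[H(T,x,y) for x,y in((390,212),(388,213),(409,228),(408,227))],"mat",H(T,400,215),"tray",H(T,244,192),"sauc",H(T,257,244),"table",H(T,300,270))
print("T gauge"); print(cv2.cvtColor(T,cv2.COLOR_BGR2HSV)[190:206,316:334].tolist()[8])
E
```

```text
S cap [[20, 137, 123], [19, 143, 84], [20, 137, 97], [20, 133, 128], [20, 136, 94], [19, 140, 102]]
S mat [68, 148, 102] collar [12, 162, 156] [10, 143, 98] tray [11, 138, 61] sauc [9, 142, 115] base [60, 4, 62]
T cap [[19, 136, 142], [20, 133, 140], [20, 134, 139], [19, 124, 142]] mat [66, 129, 115] tray [9, 110, 67] sauc [10, 142, 124] table [16, 89, 152]
T gauge
[[105, 8, 62], [100, 22, 70], [11, 50, 71], [11, 151, 125], [12, 172, 173], [12, 161, 166], [2, 80, 80], [120, 4, 68], [105, 6, 85], [130, 8, 97], [98, 11, 95], [5, 48, 107], [12, 158, 142], [13, 167, 170], [11, 146, 148], [8, 35, 80], [102, 20, 64], [110, 11, 70]]
```

View pics/crop0.png

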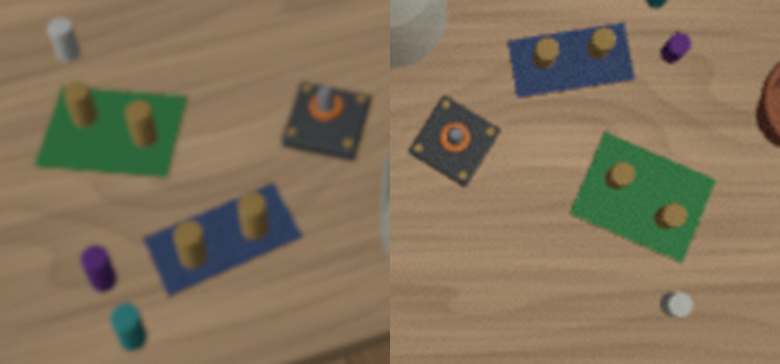

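The crop confirms it. The green mat carries exactly two brass caps, at scene (221,205) and (244,212), and at top (390,213) and (409,228). The white, purple and turquoise ones stand off the mats. The gauge is turned, with its orange collar at top (325,198).

```bash
cat > m.py <<'E'
from h import *
import sys
def sil(img,lo,hi,roi,amin=12):
    """soft silhouettes: hull centroid on a 4x upscaled mask"""
    x0,y0,x1,y1=roi;k=6
    g=cv2.resize(img[y0:y1,x0:x1],None,fx=k,fy=k,interpolation=cv2.INTER_CUBIC)
    m=cv2.inRange(cv2.cvtColor(g,cv2.COLOR_RGB2HSV),np.array(lo),np.array(hi))
    m=cv2.morphologyEx(m,cv2.MORPH_OPEN,np.ones((5,5)))
    out=[]
    for c in cv2.findContours(m,cv2.RETR_EXTERNAL,cv2.CHAIN_APPROX_NONE)[0]:
        if cv2.contourArea(c)<amin*k*k: continue
        h=cv2.convexHull(c);M=cv2.moments(h)
        ce=(np.array([M["m10"],M["m01"]])/M["m00"]+.5)/k-.5+[x0,y0]
        out.append((ce,cv2.contourArea(h)/k/k,((h[:,0]+.5)/k-.5+[x0,y0])))
    return sorted(out,key=lambda o:-o[1])
CAP=((15,112,50),(25,255,255));ORG=((6,105,85),(15,255,255))
if __name__=="__main__":
    S,T=[cv2.imread(f"pics/{n}0.png")[...,::-1].copy() for n in("scene","top")]
    cs=sorted(sil(S,*CAP,(205,190,262,230))[:2],key=lambda o:o[0][0])
    ct=sorted(sil(T,*CAP,(378,203,420,238))[:2],key=lambda o:o[0][0])
    for a in cs:print("S",a[0],a[1])
    for b in ct:print("T",b[0],b[1])
    for a,b in zip(cs,ct):
        p,g=tri(a[0],b[0]);print("cap mid",p.round(4),"gap",g.round(4), "top@z31",plane("top",b[0],.031).round(4),"scn",plane("scene",a[0],.031).round(4))
    a=sil(S,*ORG,(300,195,332,225));b=sil(T,*ORG,(314,188,337,210))
    for u in a+b:print("ring",u[0],u[1],np.ptp(u[2],axis=0))
    p,g=tri(a[0][0],b[0][0]);print("collar",p.round(4),g.round(4),plane("top",b[0][0],.04).round(4),plane("scene",a[0][0],.04).round(4))
    D=((0,0,30),(180,45,90))
    b=sil(T,*D,(300,175,350,222));a=sil(S,*D,(292,190,340,232))
    print("base",b[0][:2],a[0][:2],tri(a[0][0],b[0][0]),plane("top",b[0][0],.015),plane("scene",a[0][0],.015))
    # tray, saucer
    R=((0,100,20),(180,255,90))
    b=sil(T,(0,60,20),(20,255,105),(210,160,275,220));a=sil(S,(0,60,20),(20,255,100),(370,172,432,220))
    print("tray",b[0][:2],a[0][:2],tri(a[0][0],b[0][0]))
    Q=((4,120,60),(13,255,255))
    b=sil(T,*Q,(230,215,285,272));a=sil(S,*Q,(338,140,392,182))
    print("saucer",b[0][:2],a[0][:2],tri(a[0][0],b[0][0]))
    for nm,r in(("S",sil(S,(55,90,40),(80,255,255),(195,190,270,240))),("T",sil(T,(55,90,40),(80,255,255),(362,188,432,252)))):
        print("mat",nm,r[0][0],cv2.minAreaRect(r[0][2].astype(np.float32)))
E
python3 m.py
```

```text
S [220.38778759 204.01686414] 132.06944444444443
S [243.78851648 211.84389499] 126.3888888888889
T [388.05281415 212.08023907] 71.06944444444444
T [407.52502535 227.62724799] 74.56944444444444
cap mid [ 0.5398 -0.2525  0.0737] gap 0.0665 top@z31 [ 0.5474 -0.2265  0.031 ] scn [ 0.4964 -0.2891  0.031 ]
cap mid [ 0.5059 -0.2616 -0.0061] gap 0.0734 top@z31 [ 0.4949 -0.2895  0.031 ] scn [ 0.5493 -0.2262  0.031 ]
ring [315.00281115 205.83304086] 112.125 [13.5         9.83333333]
ring [324.46030321 197.38757105] 112.125 [12.         11.83333333]
collar [ 0.5986 -0.0144  0.0331] 0.0004 [ 0.5975 -0.0146  0.04  ] [ 0.6037 -0.0157  0.04  ]
base (array([324.22092442, 198.94288587]), 636.1666666666666) (array([315.09965477, 211.51283167]), 659.7777777777777) (array([ 0.59786008, -0.01412867,  0.00246166]), np.float64(0.0003177879755015613)) [ 0.59601612 -0.01388948  0.015     ] [ 0.60659864 -0.01685667  0.015     ]
tray (array([243.3456904 , 191.39673389]), 1690.5972222222224) (array([400.62985668, 196.31438899]), 1673.111111111111) (array([6.27259007e-01, 2.65903419e-01, 4.13473284e-04]), np.float64(0.0011283632204601203))
saucer (array([257.07353815, 243.50737838]), 1459.2083333333333) (array([364.46960571, 160.6207819 ]), 994.9861111111112) (array([0.44732338, 0.21437178, 0.0060801 ]), np.float64(0.0004730605834530997))
mat S [233.03857917 215.56615629] ((232.16920471191406, 215.05206298828125), (54.4725456237793, 30.624435424804688), 4.658241271972656)
mat T [396.90052925 220.30105652] ((396.98626708984375, 220.3297576904297), (46.632591247558594, 33.93034744262695), 23.3607120513916)
```

```bash
cat > plan.py <<'E'
from h import *
from scipy.spatial.transform import Rotation as Ro
def plan(xyz,yaw,lab="",frm=None):
    s=arm.read_state();p,o=(s["position"],s["orientation"]) if frm is None else frm
    R=Ro.from_euler("xyz",o,degrees=True);Rt=Ro.from_euler("xyz",[180,0,yaw],degrees=True)
    d=R.inv().apply(np.array(xyz)-p)*1e3;w=(R.inv()*Rt).as_rotvec()
    print(lab,np.round(d,1).tolist(),np.round(w,4).tolist(),"rows>=",max(np.linalg.norm(d)/50,np.degrees(np.linalg.norm(w))/8.59).round(1))
    return (np.array(xyz),np.array([180,0,yaw]))
E
python3 - <<'E'
from h import *; from plan import plan
A=tri([220.39,204.02],[407.53,227.63]);B=tri([243.79,211.84],[388.05,212.08]);print("A",A,"B",B)
print("cloche",plane("top",(300,148),0),plane("scene",(362,248),0))
print("disp",plane("top",(199,180),.08),"pinTop",plane("top",(325,197),.072))
f=plan([.548,-.2265,.12],50,"B above yaw50"); plan([.548,-.2265,.02],50,"down",f)
E
```

```text
A (array([ 0.49501249, -0.28955342,  0.02949105]), np.float64(0.0006892422245294753)) B (array([ 0.54765979, -0.22652777,  0.02904438]), np.float64(0.0007211646208122166))
cloche [0.77987419 0.06932914 0.        ] [7.65339654e-01 7.55071582e-02 1.11022302e-16]
disp [0.65225732 0.3937613  0.08      ] pinTop [ 0.59381217 -0.01609261  0.072     ]
B above yaw50 [431.5, -143.0, 111.0] [-0.001, -0.0003, -0.5089] rows>= 9.4
down [0.0, -0.0, 100.0] [0.0, 0.0, 0.0] rows>= 2.0
```

>>> {"fn": "jog_arm", "kwargs": {
  "deltas": [
    [431.5,-143,111,-0.001,0,-0.509],
    [431.5,-143,111,-0.001,0,-0.509],
    [431.5,-143,111,-0.001,0,-0.509],
    [431.5,-143,111,-0.001,0,-0.509],
    [431.5,-143,111,-0.001,0,-0.509],
    [431.5,-143,111,-0.001,0,-0.509],
    [431.5,-143,111,-0.001,0,-0.509],
    [431.5,-143,111,-0.001,0,-0.509],
    [431.5,-143,111,-0.001,0,-0.509],
    [431.5,-143,111,-0.001,0,-0.509],
    [431.5,-143,111,-0.001,0,-0.509],
    [431.5,-143,111,-0.001,0,-0.509]
  ],
  "fingers": 0.4,
  "squeeze": 25
}}

```text
t: 1.3
position: [0.5476, -0.2272, 0.1201]
orientation: [180.0, 0.0, 50.0]
force: [0.6, -0.6, 0.6]
grip_width: 0.698
grip_force: 0.0
```

>>> {"fn": "jog_arm", "kwargs": {
  "deltas": [
    [0,0,40,0,0,0],
    [0,0,75,0,0,0],
    [0,0,98,0,0,0],
    [0,0,98,0,0,0],
    [0,0,98,0,0,0]
  ]
}}

```text
t: 1.8
position: [0.5479, -0.228, 0.0234]
orientation: [179.9, 0.0, 49.9]
force: [0.1, -1.1, 1.1]
grip_width: 0.7
grip_force: 0.0
```

>>> {"fn": "jog_arm", "kwargs": {
  "deltas": [
    [0,0,0,0,0,0],
    [0,0,0,0,0,0],
    [0,0,0,0,0,0],
    [0,0,0,0,0,0],
    [0,0,0,0,0,0],
    [0,0,0,0,0,0]
  ],
  "fingers": -1,
  "squeeze": 20
}}

```text
t: 2.4
position: [0.5487, -0.2274, 0.024]
orientation: [179.8, -0.0, 50.0]
force: [-2.2, -1.2, 7.2]
grip_width: 0.352
grip_force: 19.3
```

>>> {"fn": "jog_arm", "kwargs": {
  "deltas": [
    [0,0,0,0,0,0],
    [0,0,0,0,0,0],
    [0,0,0,0,0,0],
    [0,0,0,0,0,-1.571],
    [0,0,0,0,0,-1.571],
    [0,0,0,0,0,-1.571],
    [0,0,0,0,0,-1.571],
    [0,0,0,0,0,-1.571],
    [0,0,0,0,0,-1.571],
    [0,0,0,0,0,-1.571],
    [0,0,0,0,0,-1.571],
    [0,0,0,0,0,-1.571],
    [0,0,0,0,0,-1.571],
    [0,0,0,0,0,-1.571],
    [0,0,0,0,0,-1.571],
    [0,0,0,0,0,-1.571]
  ],
  "fingers": 0.4
}}

```text
t: 4.0
position: [0.5481, -0.2269, 0.0222]
orientation: [-180.0, 0.0, 139.9]
force: [0.8, -1.0, -0.0]
grip_width: 0.699
grip_force: 0.0
```

>>> {"fn": "jog_arm", "kwargs": {
  "deltas": [
    [0,0,0,0,0,0],
    [0,0,0,0,0,0],
    [0,0,0,0,0,0],
    [0,0,0,0,0,0],
    [0,0,0,0,0,0],
    [0,0,0,0,0,0]
  ],
  "fingers": -1,
  "squeeze": 60
}}

```text
t: 4.6
position: [0.5483, -0.2269, 0.0226]
orientation: [-180.0, 0.1, 140.0]
force: [-0.4, 1.1, 5.3]
grip_width: 0.339
grip_force: 59.6
```

Run:
```python
from plan import *
s=arm.read_state();print(s["t"],s["position"].round(5),s["orientation"],s["force"],s["grip_width"],s["grip_force"])
p=s["position"]
u=plan([p[0],p[1],.14],140,"lift")
print("above pin"); v=plan([.598,-.0145,.14],140,"",u)
```

```text
4.6 [ 0.54833 -0.22695  0.02258] [-1.79999053e+02  8.65568968e-02  1.40006900e+02] [-0.4187169   1.14183823  5.32750965] 0.33858367361574865 59.55269979313016
lift [-0.2, -0.0, -117.4] [-0.0, 0.0015, 0.0001] rows>= 2.3
above pin
 [98.5, 194.7, 0.0] [0.0, 0.0, 0.0] rows>= 4.4
```

>>> {"fn": "jog_arm", "kwargs": {
  "deltas": [
    [0,0,-40,0,0,0],
    [0,0,-80,0,0,0],
    [0,0,-117,0,0,0],
    [25,49,-117,0,0,0],
    [49,97,-117,0,0,0],
    [74,146,-117,0,0,0],
    [98.5,194.5,-117,0,0,0],
    [98.5,194.5,-117,0,0,0],
    [98.5,194.5,-117,0,0,0],
    [98.5,194.5,-117,0,0,0],
    [98.5,194.5,-117,0,0,0]
  ]
}}

```text
t: 5.7
position: [0.5973, -0.0156, 0.1389]
orientation: [-180.0, 0.0, 139.9]
force: [0.1, 0.1, -1.3]
grip_width: 0.34
grip_force: 59.7
```

Run:
```python
from plan import *
s=arm.read_state();print(s["t"],s["position"].round(5),s["orientation"],s["force"],s["grip_width"],s["grip_force"])
S=arm.camera("scene");cv2.imwrite("pics/s1.png",cv2.resize(S[130:250,230:390,::-1],None,fx=5,fy=5,interpolation=cv2.INTER_CUBIC))
print(s["wrist_torque"])
```

```text
5.7 [ 0.5973  -0.01564  0.13891] [-1.79959811e+02  3.75849990e-02  1.39946943e+02] [ 0.08050353  0.08298937 -1.29238199] 0.33954428843420426 59.72405310720205
[-0.02914441  0.06334662  0.00742826]
```

View pics/s1.png

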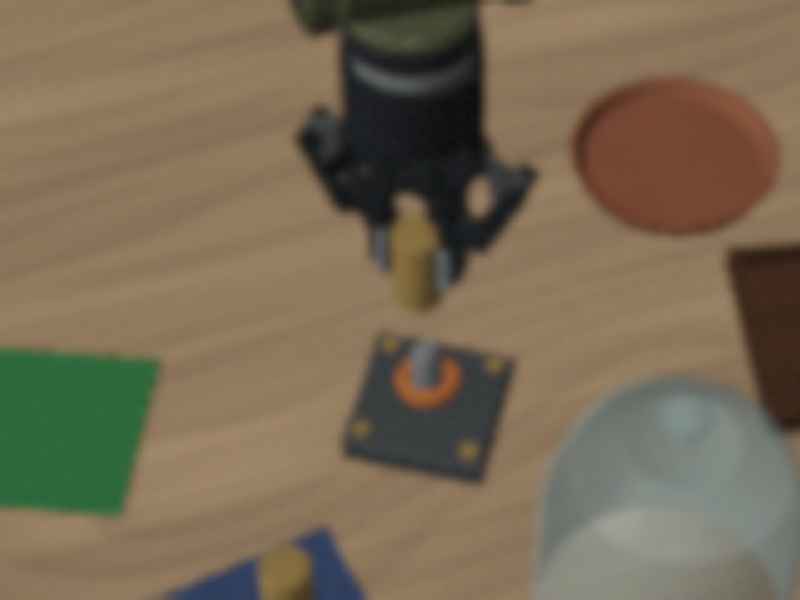

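The crop shows the cap held over the gauge, mouth around (417,300), with the pin tip around (427,348) and the collar at (428,380). I'll compare these with the projected robot coordinates.

```bash
cat > chk.py <<'E'
from plan import *;from m import sil
I=cv2.imread("pics/s1.png")[...,::-1].copy()
f=lambda c:((np.array(c)+.5)*5-.5-np.array([230*5,130*5])).round(1)
cap=[c for c in sil(cv2.resize(I,None,fx=.2,fy=.2,interpolation=cv2.INTER_AREA),(15,112,50),(26,255,255),(65,30,100,70))][0]
h=cap[2]*5+2;print("cap hull centroid",cap[0]*5+2,"bottom",h[h[:,1].argmax()],"xr",h[:,0].min(),h[:,0].max(),"y",h[:,1].min(),h[:,1].max())
p=np.array([.5973,-.0156,0]);m=.1389-.0186
print("pred mouth",f(proj("scene",p+[0,0,m])),"top",f(proj("scene",p+[0,0,m+.054])),"mid",f(proj("scene",p+[0,0,m+.027])))
for q in([.598,-.0147],[.598,-.0197],[.593,-.0147]):
  print("pin pred",q,[f(proj("scene",q+[z])).tolist() for z in(.072,.043,.020)])
g=cv2.cvtColor(I,cv2.COLOR_RGB2HSV)
m=cv2.inRange(g,(0,0,100),(180,60,255));m[:335]=0;m[395:]=0;m[:,:405]=0;m[:,450:]=0
ys,xs=np.nonzero(m);
for y in range(340,392,8):
    r=np.nonzero(m[y])[0]
    if len(r):print(y,r.min(),r.max(),r.mean())
E
python3 chk.py
```

```text
cap hull centroid [414.42947274 261.10241973] bottom [421.58333333 309.91666667] xr 390.75 437.41666666666663 y 214.91666666666669 309.9166666666667
pred mouth [421.1 289.3] top [419.  227.2] mid [420.  258.9]
pin pred [0.598, -0.0147] [[424.7, 341.4], [425.6, 370.8], [426.4, 393.3]]
pin pred [0.598, -0.0197] [[416.7, 343.5], [417.8, 372.9], [418.7, 395.3]]
pin pred [0.593, -0.0147] [[422.1, 335.2], [423.1, 364.6], [423.9, 387.1]]
340 415 433 424.0
348 416 431 423.5
356 409 428 418.5
364 413 424 418.5
372 413 422 417.5
380 414 421 417.5
```

Run:
```python
import cv2,numpy as np
I=cv2.imread("pics/s1.png");g=cv2.cvtColor(I,cv2.COLOR_BGR2HSV)
m=cv2.inRange(g,(15,112,50),(26,255,255))
for y in range(220,312,10):
    r=np.nonzero(m[y,380:450])[0]+380;print("cap",y,r.min(),r.max(),(r.min()+r.max())/2)
gr=g[...,1]
for y in (340,345,350,355,360,365,370,375,380): print(y,gr[y,398:462:3].tolist(),I[y,398:462:6,2].tolist())
o=cv2.inRange(g,(6,105,85),(15,255,255));o[:335]=0;o[420:]=0;o[:,:380]=0;o[:,480:]=0
ys,xs=np.nonzero(o);print("ring x",xs.min(),xs.max(),"y",ys.min(),ys.max())
for y in(365,375,385,395,400): r=np.nonzero(o[y])[0];print(y,r.min(),r.max(),(r.min()+r.max())/2)
```

```text
cap 220 391 429 410.0
cap 230 391 436 413.5
cap 240 391 438 414.5
cap 250 391 431 411.0
cap 260 391 429 410.0
cap 270 392 430 411.0
cap 280 394 429 411.5
cap 290 394 431 412.5
cap 300 397 437 417.0
cap 310 411 422 416.5
340 [83, 68, 55, 50, 51, 50, 47, 44, 40, 42, 47, 52, 64, 74, 81, 85, 87, 87, 89, 87, 88, 90] [101, 88, 90, 103, 116, 125, 128, 129, 135, 141, 145]
345 [82, 50, 15, 4, 3, 0, 3, 5, 2, 7, 11, 16, 25, 40, 54, 68, 73, 76, 78, 79, 79, 82] [90, 67, 74, 95, 108, 111, 104, 100, 105, 115, 122]
350 [54, 23, 4, 4, 3, 5, 10, 9, 7, 7, 7, 5, 6, 3, 14, 31, 40, 43, 41, 44, 48, 55] [75, 63, 81, 102, 110, 103, 86, 74, 76, 80, 85]
355 [27, 40, 51, 48, 33, 14, 2, 7, 7, 9, 8, 8, 6, 7, 38, 64, 74, 69, 52, 36, 16, 8] [66, 80, 99, 110, 111, 99, 80, 73, 79, 74, 65]
360 [65, 100, 111, 103, 78, 43, 20, 2, 5, 7, 11, 9, 0, 31, 82, 118, 130, 132, 120, 96, 61, 27] [79, 110, 121, 116, 107, 92, 76, 84, 106, 102, 75]
365 [110, 139, 148, 129, 100, 59, 30, 7, 5, 8, 8, 15, 3, 43, 97, 138, 156, 164, 157, 143, 107, 65] [100, 133, 135, 118, 101, 87, 73, 92, 126, 128, 95]
370 [139, 156, 157, 137, 104, 58, 27, 5, 5, 11, 12, 13, 7, 46, 101, 144, 162, 171, 169, 158, 132, 95] [121, 143, 135, 114, 99, 83, 72, 93, 134, 143, 110]
375 [153, 167, 163, 141, 101, 51, 21, 5, 8, 13, 15, 16, 4, 46, 101, 144, 164, 174, 173, 167, 145, 111] [138, 149, 131, 111, 97, 82, 71, 93, 135, 146, 114]
380 [161, 170, 167, 147, 111, 62, 31, 2, 8, 14, 12, 10, 17, 66, 115, 152, 165, 176, 177, 169, 145, 110] [144, 154, 136, 114, 96, 82, 76, 102, 139, 144, 111]
ring x 393 461 y 358 407
365 398 458 428.0
375 393 461 427.0
385 394 460 427.0
395 398 454 426.0
400 402 448 425.0
```

Against the projection, the cap sits about 2 mm toward -y of the pin. I'll shift it slightly and descend gently, using the lateral force for the rest.

>>> {"fn": "jog_arm", "kwargs": {
  "deltas": [
    [0,2,15,0,0,0],
    [0,2,35,0,0,0],
    [0,2,42,0,0,0],
    [0,2,42,0,0,0],
    [0,2,44,0,0,0],
    [0,2,46,0,0,0],
    [0,2,48,0,0,0],
    [0,2,50,0,0,0],
    [0,2,50,0,0,0]
  ]
}}

```text
t: 6.65
position: [0.5988, -0.013, 0.089]
orientation: [-180.0, 0.0, 140.0]
force: [-0.3, 0.5, -0.6]
grip_width: 0.337
grip_force: 59.7
```

Run:
```python
from plan import *
s=arm.read_state();print(s["position"].round(5),s["force"],s["wrist_torque"])
S=arm.camera("scene");cv2.imwrite("pics/s2.png",cv2.resize(S[150:240,260:380,::-1],None,fx=6,fy=6,interpolation=cv2.INTER_CUBIC))
```

```text
[ 0.5988  -0.01298  0.08901] [-0.27860961  0.46723265 -0.58926019] [-0.05736247 -0.03411523 -0.01563315]
```

View pics/s2.png

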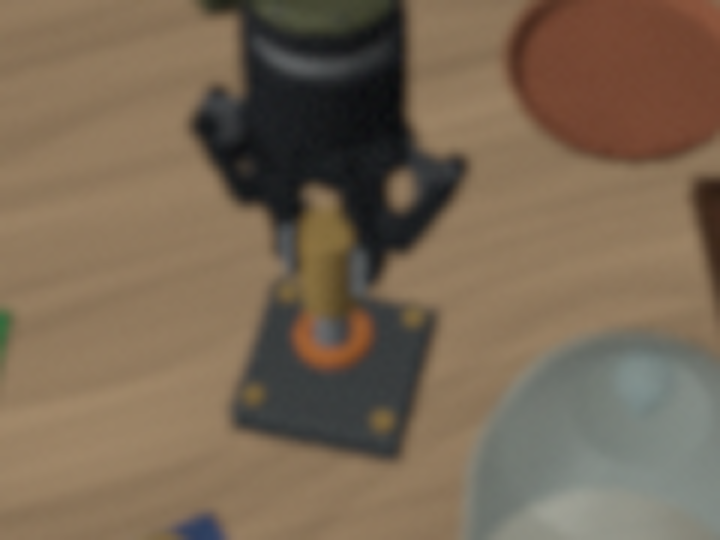

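The crop shows the cap mouth (328,310) sitting over the pin (331,330) with no contact force. Continuing gently.

>>> {"fn": "jog_arm", "kwargs": {
  "deltas": [
    [0,0,2,0,0,0],
    [0,0,4,0,0,0],
    [0,0,6,0,0,0],
    [0,0,8,0,0,0],
    [0,0,8,0,0,0],
    [0,0,8,0,0,0]
  ]
}}

```text
t: 7.3
position: [0.5989, -0.013, 0.0811]
orientation: [-180.0, 0.1, 140.0]
force: [0.3, -0.0, -0.9]
grip_width: 0.336
grip_force: 59.7
```

>>> {"fn": "jog_arm", "kwargs": {
  "deltas": [
    [0,0,3,0,0,0],
    [0,0,6,0,0,0],
    [0,0,9,0,0,0],
    [0,0,10,0,0,0],
    [0,0,11,0,0,0],
    [0,0,12,0,0,0],
    [0,0,13,0,0,0],
    [0,0,13.5,0,0,0],
    [0,0,13.5,0,0,0]
  ]
}}

```text
t: 8.2
position: [0.5988, -0.013, 0.0676]
orientation: [-180.0, 0.1, 140.0]
force: [1.0, 0.1, -1.2]
grip_width: 0.341
grip_force: 59.7
```

>>> {"fn": "jog_arm", "kwargs": {
  "deltas": [
    [0,0,1,0,0,0],
    [0,0,2,0,0,0],
    [0,0,3,0,0,0],
    [0,0,4,0,0,0],
    [0,0,5,0,0,0],
    [0,0,5,0,0,0]
  ]
}}

```text
t: 8.8
position: [0.5988, -0.013, 0.0624]
orientation: [-180.0, 0.0, 140.0]
force: [-0.2, 0.4, -1.1]
grip_width: 0.34
grip_force: 59.7
```

>>> {"fn": "jog_arm", "kwargs": {
  "deltas": [
    [0,0,1.5,0,0,0],
    [0,0,3,0,0,0],
    [0,0,4.5,0,0,0],
    [0,0,6,0,0,0],
    [0,0,7.5,0,0,0],
    [0,0,9,0,0,0],
    [0,0,10.5,0,0,0],
    [0,0,12,0,0,0],
    [0,0,13,0,0,0],
    [0,0,14,0,0,0],
    [0,0,14.5,0,0,0],
    [0,0,15,0,0,0],
    [0,0,15,0,0,0]
  ]
}}

```text
t: 10.1
position: [0.599, -0.013, 0.0477]
orientation: [-180.0, 0.1, 140.0]
force: [-0.6, 0.3, 4.7]
grip_width: 0.337
grip_force: 60.2
```

>>> {"fn": "jog_arm", "kwargs": {
  "deltas": [
    [0,0,0.5,0,0,0],
    [0,0,1,0,0,0],
    [0,0,1.5,0,0,0],
    [0,0,1.5,0,0,0]
  ]
}}

```text
t: 10.5
position: [0.599, -0.013, 0.0463]
orientation: [-180.0, 0.1, 140.0]
force: [0.1, 0.4, 5.2]
grip_width: 0.341
grip_force: 60.2
```

>>> {"fn": "jog_arm", "kwargs": {
  "deltas": [
    [0,0,0.4,0,0,0],
    [0,0,0.8,0,0,0],
    [0,0,1.2,0,0,0],
    [0,0,1.2,0,0,0]
  ]
}}

```text
t: 10.9
position: [0.5991, -0.013, 0.0454]
orientation: [180.0, 0.1, 140.0]
force: [-0.8, -0.6, 9.1]
grip_width: 0.341
grip_force: 60.6
```

>>> {"fn": "jog_arm", "kwargs": {
  "deltas": [
    [0,0,0.5,0,0,0],
    [0,0,0.9,0,0,0],
    [0,0,0.9,0,0,0]
  ]
}}

```text
t: 11.2
position: [0.5992, -0.0131, 0.0448]
orientation: [180.0, 0.1, 140.0]
force: [-3.8, 0.6, 12.5]
grip_width: 0.337
grip_force: 61.0
```

Run:
```python
from plan import *
s=arm.read_state();print(s["position"].round(5),s["force"])
p=s["position"]
u=plan([p[0],p[1],.14],140,"lift")
v=plan([.61,.10,.14],140,"via",u)
v=plan([.605,.245,.14],140,"tray",u)
P=lambda a,b:print(plane("top",a,.018),plane("scene",b,.018))
P((243.3,191.4),(400.6,196.3))
```

```text
[ 0.59916 -0.01306  0.04483] [-3.80040626  0.56509367 12.5042068 ]
lift [-0.2, 0.0, -95.2] [0.0002, 0.0016, 0.0004] rows>= 1.9
via [64.4, 93.6, 0.0] [0.0, 0.0, 0.0] rows>= 2.3
tray [161.4, 201.4, 0.0] [0.0, 0.0, 0.0] rows>= 5.2
[0.62400597 0.26171109 0.018     ] [0.6389953  0.25770442 0.018     ]
```

The collar is fully down and the force is rising, so the first cap is sound and goes to the tray.

>>> {"fn": "jog_arm", "kwargs": {
  "deltas": [
    [0,0,-20,0,0,0],
    [0,0,-50,0,0,0],
    [0,0,-85,0,0,0],
    [0,0,-95,0,0,0],
    [31,38,-95,0,0,0],
    [62,76,-95,0,0,0],
    [93,114,-95,0,0,0],
    [124,153,-95,0,0,0],
    [158,197.5,-95,0,0,0],
    [158,197.5,-95,0,0,0],
    [158,197.5,-80,0,0,0],
    [158,197.5,-40,0,0,0],
    [158,197.5,0,0,0,0],
    [158,197.5,14,0,0,0],
    [158,197.5,16,0,0,0],
    [158,197.5,18,0,0,0],
    [158,197.5,19.5,0,0,0],
    [158,197.5,19.5,0,0,0]
  ]
}}

```text
t: 13.0
position: [0.605, 0.2395, 0.0247]
orientation: [180.0, 0.1, 140.0]
force: [0.1, 0.2, -1.3]
grip_width: 0.338
grip_force: 60.4
```

>>> {"fn": "jog_arm", "kwargs": {
  "deltas": [
    [0,0,0.5,0,0,0],
    [0,0,1,0,0,0],
    [0,0,1.5,0,0,0],
    [0,0,2,0,0,0],
    [0,0,2,0,0,0]
  ]
}}

```text
t: 13.5
position: [0.6052, 0.2397, 0.0245]
orientation: [180.0, 0.1, 140.0]
force: [-7.7, -5.3, 17.3]
grip_width: 0.339
grip_force: 62.2
```

>>> {"fn": "jog_arm", "kwargs": {
  "deltas": [
    [0,0,-1.5,0,0,0],
    [0,0,-1.5,0,0,0]
  ]
}}

```text
t: 13.7
position: [0.605, 0.2399, 0.0246]
orientation: [180.0, 0.1, 140.0]
force: [-1.4, -2.7, 6.3]
grip_width: 0.334
grip_force: 61.1
```

>>> {"fn": "jog_arm", "kwargs": {
  "deltas": [
    [0,0,0,0,0,0],
    [0,0,0,0,0,0],
    [0,0,0,0,0,0],
    [0,0,0,0,0,0],
    [0,0,-10,0,0,0],
    [0,0,-40,0,0,0],
    [0,0,-85,0,0,0],
    [0,0,-115,0,0,0],
    [0,0,-115,0,0,0]
  ],
  "fingers": 0.2
}}

```text
t: 14.6
position: [0.6064, 0.2406, 0.1449]
orientation: [179.6, 0.3, 140.0]
force: [-0.2, 0.3, -0.3]
grip_width: 0.598
grip_force: 0.0
```

Run:
```python
from plan import *
s=arm.read_state();print(s["position"].round(5),s["orientation"])
S=arm.camera("scene");T=arm.camera("top")
cv2.imwrite("pics/s3.png",cv2.resize(S[140:240,340:440,::-1],None,fx=5,fy=5,interpolation=cv2.INTER_CUBIC))
cv2.imwrite("pics/top3.png",T[...,::-1]);cv2.imwrite("pics/scene3.png",S[...,::-1])
from m import sil,CAP
cs=sil(S,*CAP,(205,190,262,230));ct=sil(T,*CAP,(378,203,420,238))
print([(c[0],c[1]) for c in cs],[(c[0],c[1]) for c in ct])
b=ct[0][0];print(plane("top",b,.031),tri(cs[0][0],b))
u=plan([.505,.10,.17],140,"via")
v=plan([.4955,-.290,.12],50,"A")
v=plan([.4955,-.290,.12],50,"A from via",u)
```

```text
[0.60644 0.24055 0.14486] [179.59941587   0.30723573 140.02059038]
[(array([220.37259827, 204.01474528]), 131.31944444444443)] [(array([407.5215558 , 227.69559628]), 75.02777777777779)]
[ 0.49463995 -0.2895155   0.031     ] (array([ 0.49480554, -0.28959332,  0.0292766 ]), np.float64(0.000636397153729896))
via [-13.5, -171.3, -30.4] [0.0009, 0.0016, 0.0004] rows>= 3.5
A [-256.7, -476.3, 19.7] [0.002, 0.0006, 1.5711] rows>= 10.8
A from via [-243.4, -304.9, 50.0] [-0.0, -0.0, 1.5708] rows>= 10.5
```

View pics/s3.png

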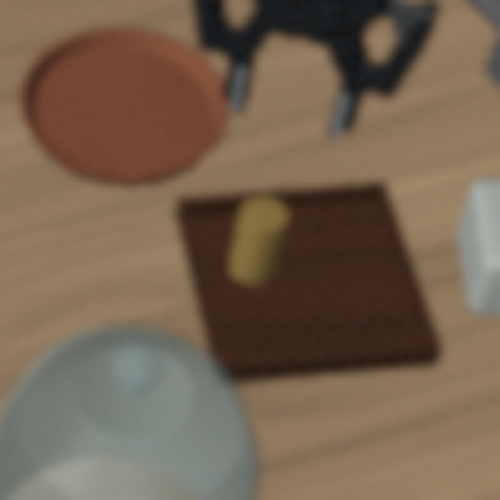

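The crop shows the first cap in the tray at (258,242), leaning in the image as a vertical should there; I'll check that against the projection. Next is the second green-mat cap.

>>> {"fn": "jog_arm", "kwargs": {
  "deltas": [
    [-256.7,-476.3,19.7,0.002,0,1.571],
    [-256.7,-476.3,19.7,0.002,0,1.571],
    [-256.7,-476.3,19.7,0.002,0,1.571],
    [-256.7,-476.3,19.7,0.002,0,1.571],
    [-256.7,-476.3,19.7,0.002,0,1.571],
    [-256.7,-476.3,19.7,0.002,0,1.571],
    [-256.7,-476.3,19.7,0.002,0,1.571],
    [-256.7,-476.3,19.7,0.002,0,1.571],
    [-256.7,-476.3,19.7,0.002,0,1.571],
    [-256.7,-476.3,19.7,0.002,0,1.571],
    [-256.7,-476.3,19.7,0.002,0,1.571],
    [-256.7,-476.3,19.7,0.002,0,1.571],
    [-256.7,-476.3,19.7,0.002,0,1.571],
    [-256.7,-476.3,19.7,0.002,0,1.571]
  ],
  "fingers": 0.4,
  "squeeze": 20
}}

```text
t: 16.1
position: [0.4953, -0.2889, 0.1188]
orientation: [-179.9, 0.1, 50.1]
force: [0.2, -0.5, 0.2]
grip_width: 0.7
grip_force: 0.0
```

Run:
```python
from plan import *;from m import sil,CAP
s=arm.read_state();print(s["position"].round(5),s["orientation"])
S,T=[cv2.imread(f"pics/{n}3.png")[...,::-1].copy() for n in("scene","top")]
f=lambda q:((q+.5)*5-.5-np.array([340*5,140*5])).round(1)
for z in(.005,.059):print(f(proj("scene",[.605,.24,z])))
c=sil(S,*CAP,(380,175,402,202));print(f(c[0][0]),len(c))
plan([.4953,-.290,.0225],50,"down")
```

```text
[ 0.49531 -0.28895  0.11884] [-1.79899887e+02  8.81469390e-02  5.00915784e+01]
[253.9 263.9]
[265.6 209.7]
[257.1 239. ] 1
down [-0.7, 0.8, 96.3] [-0.0017, 0.0015, 0.0016] rows>= 1.9
```

The first cap is upright: its observed lean matches the projection. Grasping the second.

>>> {"fn": "jog_arm", "kwargs": {
  "deltas": [
    [0,0,40,0,0,0],
    [0,0,75,0,0,0],
    [-0.5,0.7,96,0,0,0],
    [-0.5,0.7,96,0,0,0],
    [-0.5,0.7,96,0,0,0],
    [-0.5,0.7,96,0,0,0]
  ]
}}

```text
t: 16.7
position: [0.4963, -0.2909, 0.0251]
orientation: [179.9, 0.1, 50.1]
force: [0.1, -0.0, -0.1]
grip_width: 0.701
grip_force: 0.0
```

>>> {"fn": "jog_arm", "kwargs": {
  "deltas": [
    [0,0,0,0,0,0],
    [0,0,0,0,0,0],
    [0,0,0,0,0,0],
    [0,0,0,0,0,0],
    [0,0,0,0,0,0],
    [0,0,0,0,0,0]
  ],
  "fingers": -1,
  "squeeze": 20
}}

```text
t: 17.3
position: [0.4958, -0.2911, 0.0245]
orientation: [179.9, 0.1, 50.0]
force: [-1.4, 0.9, 5.9]
grip_width: 0.35
grip_force: 19.4
```

>>> {"fn": "jog_arm", "kwargs": {
  "deltas": [
    [0,0,0,0,0,0],
    [0,0,0,0,0,0],
    [0,0,0,0,0,0],
    [0,0,0,0,0,-1.571],
    [0,0,0,0,0,-1.571],
    [0,0,0,0,0,-1.571],
    [0,0,0,0,0,-1.571],
    [0,0,0,0,0,-1.571],
    [0,0,0,0,0,-1.571],
    [0,0,0,0,0,-1.571],
    [0,0,0,0,0,-1.571],
    [0,0,0,0,0,-1.571],
    [0,0,0,0,0,-1.571],
    [0,0,0,0,0,-1.571],
    [0,0,0,0,0,-1.571],
    [0,0,0,0,0,-1.571]
  ],
  "fingers": 0.4
}}

```text
t: 18.9
position: [0.4954, -0.2909, 0.0235]
orientation: [-179.9, -0.0, 139.9]
force: [0.3, -0.3, 0.8]
grip_width: 0.698
grip_force: 0.0
```

>>> {"fn": "jog_arm", "kwargs": {
  "deltas": [
    [0,0,0,0,0,0],
    [0,0,0,0,0,0],
    [0,0,0,0,0,0],
    [0,0,0,0,0,0],
    [0,0,0,0,0,0],
    [0,0,0,0,0,0]
  ],
  "fingers": -1,
  "squeeze": 60
}}

```text
t: 19.5
position: [0.4956, -0.291, 0.0238]
orientation: [-179.9, 0.0, 140.0]
force: [-0.2, 0.9, 5.2]
grip_width: 0.334
grip_force: 59.5
```

Run:
```python
from plan import *
s=arm.read_state();print(s["position"].round(5),s["orientation"],s["force"])
p=s["position"]
u=plan([p[0],p[1],.13],140,"lift")
v=plan([.5988,-.0130,.13],140,"pin",u)
plan([.5988,-.0130,.092],140,"all")
```

```text
[ 0.49564 -0.29103  0.02381] [-1.79919414e+02  1.56609756e-02  1.40006507e+02] [-0.22489781  0.86522911  5.20381023]
lift [-0.0, -0.1, -106.2] [-0.0014, 0.0003, 0.0001] rows>= 2.1
pin [99.7, 279.3, 0.0] [0.0, 0.0, 0.0] rows>= 5.9
all [99.6, 279.2, -68.6] [-0.0014, 0.0003, 0.0001] rows>= 6.1
```

>>> {"fn": "jog_arm", "kwargs": {
  "deltas": [
    [0,0,-40,0,0,0],
    [0,0,-80,0,0,0],
    [0,0,-106,0,0,0],
    [17,47,-106,0,0,0],
    [34,94,-106,0,0,0],
    [51,141,-106,0,0,0],
    [67,188,-106,0,0,0],
    [84,235,-106,0,0,0],
    [99.7,279.3,-106,0,0,0],
    [99.7,279.3,-106,0,0,0],
    [99.7,279.3,-106,0,0,0],
    [99.7,279.3,-80,0,0,0],
    [99.7,279.3,-74,0,0,0],
    [99.7,279.3,-74,0,0,0]
  ]
}}

```text
t: 20.9
position: [0.5978, -0.0138, 0.0961]
orientation: [-179.8, -0.1, 139.9]
force: [0.6, -0.1, -0.5]
grip_width: 0.337
grip_force: 59.8
```

>>> {"fn": "jog_arm", "kwargs": {
  "deltas": [
    [0,0.5,1,0,0,0],
    [0,0.5,3,0,0,0],
    [0,0.5,5,0,0,0],
    [0,0.5,7,0,0,0],
    [0,0.5,8,0,0,0],
    [0,0.5,8,0,0,0]
  ]
}}

```text
t: 21.5
position: [0.5988, -0.0124, 0.089]
orientation: [-179.9, -0.0, 140.0]
force: [0.8, -0.5, -1.3]
grip_width: 0.341
grip_force: 59.8
```

>>> {"fn": "jog_arm", "kwargs": {
  "deltas": [
    [-0.3,-0.4,2,0,0,0],
    [-0.3,-0.4,4,0,0,0],
    [-0.3,-0.4,6,0,0,0],
    [-0.3,-0.4,8,0,0,0],
    [-0.3,-0.4,9,0,0,0],
    [-0.3,-0.4,9,0,0,0]
  ]
}}

```text
t: 22.1
position: [0.5988, -0.0129, 0.0799]
orientation: [-179.9, -0.0, 140.0]
force: [0.9, -0.5, -0.7]
grip_width: 0.339
grip_force: 59.8
```

>>> {"fn": "jog_arm", "kwargs": {
  "deltas": [
    [0,0,2,0,0,0],
    [0,0,4,0,0,0],
    [0,0,6,0,0,0],
    [0,0,7,0,0,0],
    [0,0,8,0,0,0],
    [0,0,9,0,0,0],
    [0,0,9.5,0,0,0],
    [0,0,9.5,0,0,0]
  ]
}}

```text
t: 22.9
position: [0.5988, -0.0129, 0.0706]
orientation: [-179.9, -0.0, 140.0]
force: [0.0, -0.8, -1.7]
grip_width: 0.333
grip_force: 59.8
```

>>> {"fn": "jog_arm", "kwargs": {
  "deltas": [
    [0,0,0.5,0,0,0],
    [0,0,1,0,0,0],
    [0,0,1.5,0,0,0],
    [0,0,2,0,0,0],
    [0,0,2,0,0,0]
  ]
}}

```text
t: 23.4
position: [0.599, -0.0129, 0.0691]
orientation: [-179.9, 0.0, 140.0]
force: [-2.5, -0.7, 5.2]
grip_width: 0.339
grip_force: 60.3
```

>>> {"fn": "jog_arm", "kwargs": {
  "deltas": [
    [0,0,0.4,0,0,0],
    [0,0,0.8,0,0,0],
    [0,0,1.2,0,0,0],
    [0,0,1.2,0,0,0]
  ]
}}

```text
t: 23.8
position: [0.5991, -0.013, 0.0684]
orientation: [-179.9, 0.0, 140.0]
force: [-3.7, 0.2, 10.0]
grip_width: 0.335
grip_force: 60.8
```

>>> {"fn": "jog_arm", "kwargs": {
  "deltas": [
    [0,0,0.5,0,0,0],
    [0,0,1,0,0,0],
    [0,0,1.5,0,0,0],
    [0,0,1.5,0,0,0]
  ]
}}

```text
t: 24.2
position: [0.5993, -0.013, 0.0675]
orientation: [-180.0, 0.0, 140.0]
force: [-6.8, 0.3, 17.2]
grip_width: 0.336
grip_force: 61.5
```

Run:
```python
from plan import *
s=arm.read_state();print(s["position"].round(5),s["orientation"],s["force"])
p=s["position"]
print(plane("top",(257.07,243.5),.010))
u=plan([p[0],p[1],.14],140,"lift")
v=plan([.447,.213,.14],140,"saucer",u)
plan([.447,.213,.0265],140,"down",v)
```

```text
[ 0.59925 -0.01298  0.06749] [-1.79956544e+02  4.71438145e-02  1.40019508e+02] [-6.84067846  0.29822783 17.18275998]
[0.44716231 0.21346401 0.01      ]
lift [-0.1, -0.1, -72.5] [-0.0008, 0.0008, 0.0003] rows>= 1.5
saucer [261.9, 75.2, 0.0] [0.0, 0.0, 0.0] rows>= 5.4
down [0.0, -0.0, 113.5] [0.0, 0.0, 0.0] rows>= 2.3
```

The second cap stops hard with its mouth at about 50 mm, so it is faulty and goes to the saucer.

>>> {"fn": "jog_arm", "kwargs": {
  "deltas": [
    [0,0,-20,0,0,0],
    [0,0,-50,0,0,0],
    [0,0,-74,0,0,0],
    [0,0,-74,0,0,0],
    [48,14,-74,0,0,0],
    [95,27,-74,0,0,0],
    [142,41,-74,0,0,0],
    [189,54,-74,0,0,0],
    [236,68,-74,0,0,0],
    [262,75,-74,0,0,0],
    [262,75,-74,0,0,0],
    [262,75,-74,0,0,0],
    [262,75,-40,0,0,0],
    [262,75,0,0,0,0],
    [262,75,25,0,0,0],
    [262,75,34,0,0,0],
    [262,75,36,0,0,0],
    [262,75,36,0,0,0]
  ]
}}

```text
t: 26.0
position: [0.447, 0.2126, 0.0306]
orientation: [-180.0, 0.0, 140.0]
force: [-0.4, -0.4, -1.2]
grip_width: 0.339
grip_force: 59.8
```

>>> {"fn": "jog_arm", "kwargs": {
  "deltas": [
    [0,0,1,0,0,0],
    [0,0,2,0,0,0],
    [0,0,3,0,0,0],
    [0,0,3.5,0,0,0],
    [0,0,4,0,0,0],
    [0,0,4,0,0,0]
  ]
}}

```text
t: 26.6
position: [0.4462, 0.2129, 0.0259]
orientation: [-179.9, -0.0, 140.0]
force: [-0.0, 0.9, -1.1]
grip_width: 0.334
grip_force: 59.8
```

>>> {"fn": "jog_arm", "kwargs": {
  "deltas": [
    [0,0,0.5,0,0,0],
    [0,0,1,0,0,0],
    [0,0,1,0,0,0]
  ]
}}

```text
t: 26.9
position: [0.4464, 0.2129, 0.0257]
orientation: [-179.9, -0.0, 140.0]
force: [-5.0, -2.4, 12.7]
grip_width: 0.334
grip_force: 61.4
```

Contact. I'll ease off, release and retreat.

>>> {"fn": "jog_arm", "kwargs": {
  "deltas": [
    [0,0,-0.8,0,0,0],
    [0,0,-0.8,0,0,0]
  ]
}}

```text
t: 27.1
position: [0.4463, 0.2129, 0.0258]
orientation: [-179.9, -0.0, 140.0]
force: [-0.2, -0.6, 2.2]
grip_width: 0.334
grip_force: 60.2
```

>>> {"fn": "jog_arm", "kwargs": {
  "deltas": [
    [0,0,0,0,0,0],
    [0,0,0,0,0,0],
    [0,0,0,0,0,0],
    [0,0,0,0,0,0],
    [0,0,-10,0,0,0],
    [0,0,-40,0,0,0],
    [0,0,-85,0,0,0],
    [0,0,-130,0,0,0],
    [-30,-100,-150,0,0,0],
    [-60,-150,-150,0,0,0],
    [-90,-150,-150,0,0,0],
    [-90,-150,-150,0,0,0],
    [-90,-150,-150,0,0,0]
  ],
  "fingers": 0.2
}}

```text
t: 28.4
position: [0.4192, 0.0376, 0.1771]
orientation: [-180.0, 0.1, 139.8]
force: [-0.5, 0.3, -0.6]
grip_width: 0.596
grip_force: 0.0
```

Run:
```python
from plan import *
S=arm.camera("scene");T=arm.camera("top")
c=lambda I,r:cv2.resize(I[r[1]:r[3],r[0]:r[2],::-1],(390,280),interpolation=cv2.INTER_CUBIC)
a=c(S,(190,130,450,317));b=c(T,(190,120,450,307))
cv2.imwrite("pics/fin.png",np.hstack([a,b]))
f=lambda q:((q-[190,130])*1.5).round(1)
for z in(.006,.060):print(f(proj("scene",[.4465,.2129,z])))
```

```text
[260.9  45.9]
[262.8  29.2]
```

View pics/fin.png

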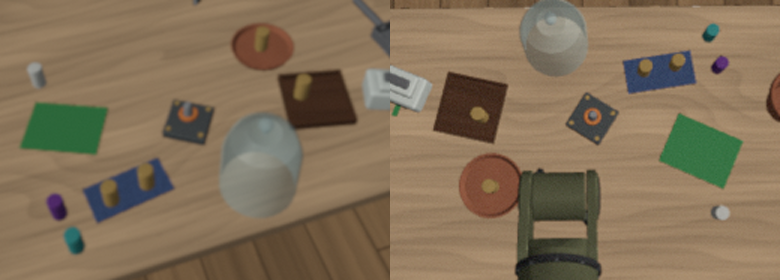

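The final view shows one cap upright in the saucer (262,40), one upright in the tray (302,88), the blue-mat caps still in place at (110,192) and (147,176), and the collar up again. Handing in.

```bash
python3 -c "
from workcell import arm
print(arm.close_job())"
```

```text
the job is handed in; nothing more can be done
None
```

The first green-mat cap went all the way down and stands in the tray, the second stopped hard partway and stands in the saucer, and the job was handed in at about 28.5 s of the 64 s limit with nothing else moved.

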